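# Fit the sensor probe in the reactor's collet port

### The job

Take the blue-headed probe out of its stand, lower it gently (never dropping it) shank first into the collet port on top of the steel reactor until it stands fully home, and let go of it. Then turn the collet nut clockwise by its lever until the jaws grip the shank firmly, but do not over-tighten it, and leave it so. Leave the other probes and the glassware where they are.

Things in the scene. Friction and masses are not known exactly. Their poses are not given: they have to be found in the camera images.
- blue_probe: blue-headed sensor probe, loose, 140 mm tall: steel shank 16 mm diameter and 85 mm long below (foot chamfered 2 mm), blue head 30 mm diameter and 55 mm tall above it. Origin at the centre of the shank's foot, z along the probe towards the head. About 0.16 kg. Starts upright in one of the stand's three wells (which one varies). This is the one to fit.
- blue_tip (a point): centre of the blue probe's foot (its origin)
- blue_head (a point): centre of the blue probe's head, 112.5 mm above the foot: where to grasp it
- orange_probe: orange-headed sensor probe, loose, 140 mm tall: steel shank 16 mm diameter and 85 mm long below (foot chamfered 2 mm), orange head 30 mm diameter and 55 mm tall above it. Origin at the centre of the shank's foot, z along the probe towards the head. About 0.16 kg. Starts upright in one of the stand's three wells (which one varies). Leave it in place.
- green_probe: green-headed sensor probe, loose, 140 mm tall: steel shank 16 mm diameter and 85 mm long below (foot chamfered 2 mm), green head 30 mm diameter and 55 mm tall above it. Origin at the centre of the shank's foot, z along the probe towards the head. About 0.16 kg. Starts upright in one of the stand's three wells (which one varies). Leave it in place.
- stand: white block fixed to the bench, 70 x 200 x 60 mm (x, y, z), origin at the centre of its underside, with three vertical wells 20 mm wide and 50 mm deep in a row along its y axis, 65 mm apart (at y = -65, 0 and +65 mm). Probes stand with their foot 10 mm above the bench, heads from 95 to 150 mm.
- reactor: squat steel reactor fixed to the bench, 124 mm diameter, with a lid flange 144 mm in diameter whose top is 105 mm above the bench; brass collet port upright on the lid's centre. Origin under its centre, z up.
- mouth (a point): centre of the port's mouth, 174 mm above the bench: a funnel about 29 mm wide narrowing within 10 mm to a vertical bore 18 mm in diameter (1 mm clearance round the shank). Outside diameter of the port 38 mm.
- seat (a point): centre of the port's bottom stop, 112 mm above the bench, 62 mm below the mouth; when the probe is fully home its foot rests here and its head spans 197 to 252 mm above the bench.
- nut: collet nut round the port: ring 58 mm in diameter, 131 to 149 mm above the bench, turning about the port's vertical axis. A level lever bar runs out along its x axis to an upright black knob. Origin on the port's axis at bench height, z up. Found loose; clockwise from above tightens it. The jaws bite 0.35 to 1.15 rad clockwise of where it is found, different every time and not seen beforehand.
- bar_mid (a point): middle of the lever bar (10 mm thick, 140 mm above the bench), 60 mm from the port's axis. The pushes given for the knob are while the nut slowly turns; at a standstill up to 2 N less is felt. The nut stays where it is left, held by thread friction; pushed harder than about 9 N at the knob, it springs back a little when let go, still gripping.
- nut_knob (a point): on the axis of the black knob, 100 mm from the port's axis, 160 mm up: a post 16 mm in diameter from 134 to 179 mm, free all round; push it square to the bar all along its arc. Turning freely takes about 4.5 N; once the jaws bite the push rises some 15 N per rad (0.15 N per mm). From 6.5 N the grip is firm, 8 to 9 N is ideal, above 12.5 N is over-tight.
- jaw_a: one of the two steel collet jaws inside the port, at about 140 mm height, pressing on the shank from the reactor's +x side. Origin near the port's axis. Both jaws close together as the nut turns and press equally; a firm grip is over 25 N on each jaw, over 110 N the probe is crushed.
- jaw_b: the other jaw, from the reactor's -x side
- flask: conical glass flask with cork, bystander, 84 mm diameter, 140 mm tall, origin under its centre
- beaker: glass beaker, bystander, 90 mm diameter, 110 mm tall, origin under its centre
There are look-alikes about, which are no part of the job. There is more than one size of the green_probe; the one meant has the size given above.

How it is judged (in metres and radians):
On the way, in this order (a step that is already met when the one before it is completed fails the run):
1. the blue probe stands fully home in the port (z of blue_tip in the frame of seat below 0.004 m and horizontal distance between blue_tip and seat below 0.003 m and angle between blue_probe's own z axis and vertical below 0.07 rad), for 0.2 s.
2. with the probe home and out of the gripper, both jaws grip its shank firmly (all of step 1 and contact force between each of jaw_a, jaw_b and blue_probe above 25 N and contact force between the fingers and blue_probe below 0.1 N), for 0.3 s.
At the end, for the whole second after the job is handed in: The blue probe stands in the collet port, its foot within 4 mm of the bottom stop (3 mm sideways) and upright within 0.07 rad, at rest, both jaws gripping it with more than 25 N; the orange and green probes, the flask and the beaker stand within 25 mm of where they began, upright within 0.2 rad (all of step 1 and contact force between each of jaw_a, jaw_b and blue_probe above 25 N and linear speed of blue_probe below 0.02 m/s and distance of each of orange_probe, green_probe, flask, beaker from where it was at the start of the episode below 0.025 m and angle between each of orange_probe, green_probe, flask, beaker's own z axis and vertical below 0.2 rad); the robot touches nothing.
It fails at once if the nut is over-tightened: a jaw presses on the shank with over 110 N (contact force between any of jaw_a, jaw_b and blue_probe above 110 N).
It fails at once if the blue probe is dropped: it moves faster than 0.3 m/s out of the gripper (contact force between the fingers and blue_probe below 0.1 N and linear speed of blue_probe above 0.3 m/s).
It fails at once if the probe is rammed into the port with over 60 N before the jaws grip (contact force between reactor and blue_probe above 60 N and contact force between the fingers and blue_probe above 1 N and contact force between jaw_a and blue_probe below 5 N).
It fails at once if another probe, the flask or the beaker is shifted more than 40 mm or knocked over (distance of any of orange_probe, green_probe, flask, beaker from where it was at the start of the episode above 0.04 m or angle between any of orange_probe, green_probe, flask, beaker's own z axis and vertical above 0.5 rad).
It also fails if it takes over 72 s, if anything falls off the work surface, if the arm or the gripper's body presses on something with over 40 N, if the wrist force passes 120 N, or if a joint passes its speed limit or range.

### The arm

A 6-joint arm with a two-finger parallel gripper is mounted at the origin on the work surface. World frame = base frame: x ahead of the robot, y to its left, z up, the work surface at z = 0. Lengths are in m, angles in degrees, forces in N, time in s.
With the tool pointing down it reaches from about 0.35 to 0.8 m from the base axis. Payload 7.3 kg.
Tool frame: the origin (TCP) lies between the finger pads; the fingertips stand robot.tip_extent ahead of it and the grasp point (between the pads) lies 5 mm behind it (robot.tip_extent is the distance from the TCP to the fingertips, in m); z points along the fingers, y is the line along which they close (so a half turn about z gives the same grasp; the last joint's range is limited). The gripper opens to 85 mm and grips with 20 to 120 N. Pads are 22 mm wide; open, the fingers measure 114 mm over their backs; the gripper's body (76 mm by 85 mm) begins 54 mm behind the grasp point. The pads swing forward as they close: fully open they stand 13 mm farther back than shut.
Start: joints at [63.999, 19.595, 87.324, -0, 73.075, -8.365], TCP at [0.159, 0.5, 0.245] pointing down, gripper open.
Joint ranges: [-145.02, 145.02], [-44.19, 115.74], [2.07, 154.8], [-57.11, 237.11], [16.16, 152.29], [-177.93, 177.93]. Speed limits (degrees/s): [147.25, 147.25, 180, 180, 180, 180].

### API

Orientations are given as [roll, pitch, yaw] about the fixed x, y, z axes, in that order (R = Rz(yaw) Ry(pitch) Rx(roll)).
In Python, from bench import robot, vision gives the robot as it stands. The module is installed in compiled form; this text tells all that it offers.
- The arm moves only by the shell command python3 -m inch 'ROWS' [FORCE]. ROWS is JSON, a list that holds one entry, the list of rows, each a list of 7 numbers: the shift along the tool's x, y, z in mm, then the turn, a rotation vector about the tool's x, y, z in rad, then the opening, from -1 (shut) to 1 (fully open), so that 0 is half open. In form: [[[tx, ty, tz, rx, ry, rz, hand], ...]]. A call has 1 to 20 rows; each row shifts and turns the commanded pose from where the row before left it, along the tool's axes as they then stand; what a row does not reach is not made up. A row lasts 1/8 s, in which the tool goes at most 62.5 mm and 10.7 degrees, less where a joint would pass 70% of its speed; a pose out of reach is approached as far as the arm can. A call with a gripper value outside its range is refused whole. The fingers move at their own pace and stop on an object; FORCE is the grip in N (left out, the last holds). Time passes only in rows, so rows that do not move let the fingers close. It gives the time, the measured TCP pose, the force, the opening and the grip force at its end, in the units of the state.
- robot.observe(): the state, without advancing time (a new reading comes with each control period).
- vision.read_camera(name): name is "scene" or "top" or "wrist"; returns (picture, depth): 384x512x3 uint8, red, green, blue; 384x512 float32, m along the optical axis (not along the pixel's ray), 0 where there is no reading.
- vision.camera_model(name): a dict with "mtx" (3x3 intrinsics, pixels), "R" (3x3) and "t" (3): a world point X has camera coordinates R X + t; the wrist camera has in their place "hand_eye" (4x4, takes a point from camera to tool coordinates, whose origin is the TCP and whose axes are the flange's). Camera axes: x right, y down, z forward; pixel columns grow to the right and rows downward; lengths in m; the calibration is good to about 2 mm. A picture is of the moment at which its call begins: read the wrist's pose just before it. camera_model takes no time and is no camera call.
- robot.sign_off(): hands the job in; it is judged then, once.
The state is a dict: "time": time; "q": joint angles; "joint_velocities": joint speeds; "joint_torque": joint torques, N m; "tcp_pos": TCP position; "eef_rot": TCP orientation; "force": force on the tool from outside, world axes, zero at the start; "ft_torque": the same for the moment, N m; "gripper_width": finger opening in m; "finger_force": force on a finger pad.
Only numpy, scipy, OpenCV 4.12 (cv2) and the standard library are available. Lean on these libraries where they do the work, as an engineer would, in place of code of your own. Each camera call takes 0.05 s, during which the arm holds its last target. There are 200 camera calls.

## Working session

There is one attempt and no reset: what is moved stays moved. The work goes in short steps, Python scripts to look and compute and a shell command to move; the robot and the scene stay as the last step left them, time stands still between calls to the robot, and variables do not carry over. Pictures are saved under pics/ and viewed, at most 10 in all, crops included, and the job is handed in when it is done.

```bash
mkdir -p pics
python3 - <<'E'
from bench import robot, vision
import cv2,numpy as np
s=robot.observe(); print(s['tcp_pos'],s['eef_rot'],robot.tip_extent,s['gripper_width'],s['force'])
for n in ("scene","top"):
    p,d=vision.read_camera(n); np.savez(f'{n}.npz',p=p,d=d,**vision.camera_model(n))
    cv2.imwrite(f'pics/{n}1.png',cv2.cvtColor(p,cv2.COLOR_RGB2BGR)); m=vision.camera_model(n); print(n,m)
print(vision.camera_model('wrist'))
E
```

```text
[0.15884624 0.49999231 0.24460622] [-1.79909945e+02 -1.29968128e-02  1.62367853e+02] 0.014 0.08559063246311505 [-1.06081097  0.05583618  0.06786611]
scene {'mtx': array([[386.24876156,   0.        , 258.35391826],
       [  0.        , 386.24876156, 196.94274423],
       [  0.        ,   0.        ,   1.        ]]), 'R': array([[ 0.88095239,  0.4728766 , -0.01762389],
       [ 0.35190621, -0.6795788 , -0.64368833],
       [-0.31636198,  0.56085682, -0.76508478]]), 't': array([-0.52307249, -0.11721534,  1.15002175])}
top {'mtx': array([[440.25683493,   0.        , 251.80125361],
       [  0.        , 440.25683493, 191.14816465],
       [  0.        ,   0.        ,   1.        ]]), 'R': array([[-0.02256327, -0.99974035, -0.00318311],
       [-0.99538742,  0.02276177, -0.09319753],
       [ 0.09324578,  0.00106559, -0.99564255]]), 't': array([0.05019895, 0.61223354, 1.27813649])}
{'mtx': array([[335.66017312,   0.        , 249.28658948],
       [  0.        , 335.66017312, 196.55608741],
       [  0.        ,   0.        ,   1.        ]]), 'hand_eye': array([[-1.12064424e-05, -9.45669725e-01, -3.25128854e-01,
         8.28013494e-02],
       [ 9.99999795e-01,  1.97371425e-04, -6.08542181e-04,
        -3.97177976e-06],
       [ 6.39651062e-04, -3.25128794e-01,  9.45669529e-01,
        -1.27454565e-01],
       [ 0.00000000e+00,  0.00000000e+00,  0.00000000e+00,
         1.00000000e+00]])}
```

View pics/scene1.png

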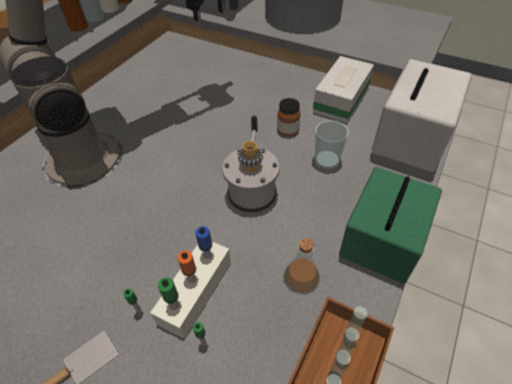

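View pics/top1.png

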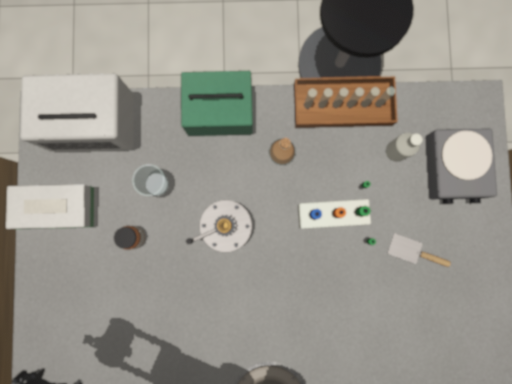

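The pictures show the blue head at top (316,214), orange at (340,212) and green at (364,211). The port is at (225,226) and the knob at (190,241), with small green look-alikes beside the stand. Next I'll turn these into positions.

```bash
cat > h.py <<'E'
import cv2,numpy as np
def ray(m,uv,z):
    """point where the pixel's ray meets height z (fixed camera dict with mtx,R,t)"""
    d=m['R'].T@np.linalg.inv(m['mtx'])@np.r_[uv,1]; c=-m['R'].T@m['t']
    return c+d*(z-c[2])/d[2]
def blobs(p,lo,hi,amin=15):
    h=cv2.cvtColor(p,cv2.COLOR_RGB2HSV); k=cv2.inRange(h,lo,hi)
    n,l,s,c=cv2.connectedComponentsWithStats(k)
    return [(c[i].round(1),s[i]) for i in range(1,n) if s[i,4]>=amin],l
E
python3 - <<'E'
from h import *
C=dict(blue=((105,120,50),(130,255,255)),orange=((2,170,120),(12,255,255)),green=((55,120,40),(85,255,200)),brass=((12,110,100),(28,255,255)),dark=((0,0,0),(180,255,45)))
for n in("top","scene"):
    m=dict(np.load(n+'.npz'))
    for c,(lo,hi) in C.items():
        for b,s in blobs(m['p'],lo,hi)[0]:
            if s[4]<600: 
                z={'blue':.145,'orange':.145,'green':.145,'brass':.17,'dark':.175}[c] if n=='top' else {'dark':.157,'brass':.165}.get(c,.1225)
                X=ray(m,b,z)
                if X[0]<.65 or c=='green': print(n,c,b,s[2:],'xyz',X.round(4),'depth',m['d'][int(b[1]),int(b[0])])
E
```

```text
top blue [315.1 213.8] [10  8 58] xyz [ 0.5373 -0.1326  0.145 ] depth 1.1744399
top green [365.  184.4] [ 5  4 16] xyz [ 0.6136 -0.2703  0.145 ] depth 1.2381502
top green [362.2 210.9] [12  7 57] xyz [ 0.5422 -0.2595  0.145 ] depth 1.1812031
top green [370.  240.9] [ 5  5 18] xyz [ 0.4616 -0.2766  0.145 ] depth 1.2265725
top brass [339.4 212.1] [11  9 66] xyz [ 0.5393 -0.1932  0.17  ] depth 1.1738425
top brass [223.9 225.3] [ 13  13 137] xyz [0.5116 0.1114 0.17  ] depth 1.2129799
top brass [136.2 231.9] [ 7 10 18] xyz [0.4995 0.342  0.17  ] depth 1.2495469
top brass [136.2 242.1] [ 5  9 16] xyz [0.4729 0.3419 0.17  ] depth 1.2445661
top dark [444.9 200.4] [ 5  4 17] xyz [ 0.5635 -0.4702  0.175 ] depth 1.2901831
top dark [472. 200.] [ 5  3 15] xyz [ 0.563  -0.5413  0.175 ] depth 1.2815918
top dark [ 31.6 377.9] [ 34  13 234] xyz [0.1364 0.6055 0.175 ] depth 0.99067277
scene blue [203.  237.3] [ 15  22 204] xyz [ 0.5369 -0.1351  0.1225] depth 0.78086156
scene orange [184.6 257.6] [ 14  13 113] xyz [ 0.5312 -0.1936  0.1225] depth 0.74165124
scene green [412.9 260.6] [ 9  6 16] xyz [0.93
[... 821 characters left out ...]
xyz [0.0752 0.7743 0.157 ] depth 1.733599
scene dark [30.3 41.4] [ 38  11 170] xyz [-0.3941  0.238   0.157 ] depth 1.0090073
scene dark [38.6 72.8] [ 54  30 571] xyz [-0.2176  0.1167  0.157 ] depth 0.89477295
scene dark [36.4 61.5] [10  4 17] xyz [-0.2749  0.1587  0.157 ] depth 0.92593586
scene dark [288.9 106.1] [ 19  15 233] xyz [0.524  0.3093 0.157 ] depth 1.1320906
scene dark [253.8 123.3] [ 5 13 52] xyz [0.4745 0.2033 0.157 ] depth 0.9868173
scene dark [ 75.  185.6] [16  4 24] xyz [ 0.2216 -0.1691  0.157 ] depth 1.0821942
scene dark [252.3 205.8] [ 48  19 155] xyz [ 0.6022 -0.037   0.157 ] depth 0.99341893
scene dark [164.8 283. ] [ 5  5 21] xyz [ 0.5473 -0.2692  0.157 ] depth 0.7074794
```

```bash
python3 -m inch '[[[0,0,-2,0,0,0.157,1],[0,0,-2,0,0,0.157,1],[0,0,-2,0,0,0.157,1],[0,0,-2,0,0,0.157,1],[0,0,-2,0,0,0.157,1],[0,0,-2,0,0,0.157,1],[0,0,-2,0,0,0.157,1],[0,0,0,0,0,0.164,1],[0,0,0,0,0,0,1]]]' 60
python3 -m inch '[[[-45,27,0,0,0,0,1],[-45,27,0,0,0,0,1],[-45,27,0,0,0,0,1],[-45,27,0,0,0,0,1],[-45,27,0,0,0,0,1],[-45,27,0,0,0,0,1],[-45,27,0,0,0,0,1],[-45,27,0,0,0,0,1],[-45,27,0,0,0,0,1],[-45,27,0,0,0,0,1],[-45,27,0,0,0,0,1],[-45,27,0,0,0,0,1],[-45,27,0,0,0,0,1],[-45,27,0,0,0,0,1],[0,0,0,0,0,0,1],[0,0,0,0,0,0,1]]]'
cat >> h.py <<'E'
def wrist(name=None):
    """picture and world->camera model of the wrist camera now"""
    from bench import robot,vision
    from scipy.spatial.transform import Rotation as Ro
    s=robot.observe(); p,d=vision.read_camera('wrist'); m=vision.camera_model('wrist'); H=m['hand_eye']
    T=np.eye(4); T[:3,:3]=Ro.from_euler('xyz',s['eef_rot'],degrees=True).as_matrix(); T[:3,3]=s['tcp_pos']
    W=np.linalg.inv(T@H)
    if name: cv2.imwrite(f'pics/{name}.png',cv2.cvtColor(p,cv2.COLOR_RGB2BGR))
    return dict(p=p,d=d,mtx=m['mtx'],R=W[:3,:3],t=W[:3,3],s=s)
E
python3 - <<'E'
from h import *
m=wrist('w1'); print(m['s']['tcp_pos'],m['s']['eef_rot'],m['s']['force'])
for c,(lo,hi) in dict(blue=((105,120,40),(130,255,255)),orange=((2,150,100),(14,255,255)),green=((55,100,30),(85,255,255))).items():
    for b,s in blobs(m['p'],lo,hi,100)[0]: print(c,b,s,ray(m,b,.1225),m['d'][int(b[1]),int(b[0])])
E
```

```text
time: 1.23
tcp_pos: [0.159, 0.5002, 0.259]
eef_rot: [-180.0, 0.0, 90.1]
force: [-0.1, 0.1, 0.7]
gripper_width: 0.0852
finger_force: 0.0
time: 3.22
tcp_pos: [0.5365, -0.1292, 0.2587]
eef_rot: [-179.9, -0.1, 90.1]
force: [-0.3, 1.3, 0.4]
gripper_width: 0.0854
finger_force: 0.0
[ 0.53653484 -0.12924092  0.25874751] [-1.79924619e+02 -5.48070982e-02  9.01025782e+01] [-0.33585532  1.31849192  0.37416523]
blue [254.6 207.5] [236 192  36  33 615] [ 0.54179585 -0.14612585  0.1225    ] 0.24780396
green [329.6 322. ] [322 316  17  15 137] [ 0.61405371 -0.26259727  0.1225    ] 0.35720193
green [179.6 327.2] [172 322  16  14 126] [ 0.47071428 -0.26902489  0.1225    ] 0.35903665
green [258.3 343.2] [243 333  32  25 445] [ 0.54639233 -0.2879003   0.1225    ] 0.29173842
```

View pics/w1.png

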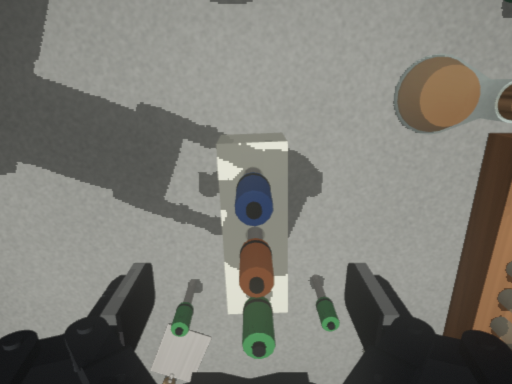

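The wrist view shows the blue head with its top disc centred at about (254,210), orange at (256,284), green at (259,349), and the fingers straddling the row.

Run:
```python
from h import *
m=wrist(); 
for z in(.15,.155):
  for uv in((254,210),(256.5,284.5),(259,349)): print(z,ray(m,uv,z).round(4), m['d'][uv[1].__int__(),int(uv[0])])
# depth -> heights near blue
c=-m['R'].T@m['t']
ys,xs=np.mgrid[185:235,225:285]; d=m['d'][185:235,225:285].ravel()
P=np.linalg.inv(m['mtx'])@np.c_[xs.ravel(),ys.ravel(),np.ones(xs.size)].T*d
W=(m['R'].T@P).T+c
for lo,hi in((.145,.153),(.153,.175)):
  k=(W[:,2]>lo)&(W[:,2]<hi); print(lo,k.sum(),W[k].mean(0).round(4) if k.any() else '',(W[k].min(0).round(4),W[k].max(0).round(4)) if k.any() else '')
```

```text
0.15 [ 0.5409 -0.1374  0.15  ] 0.24769655
0.15 [ 0.5434 -0.2028  0.15  ] 0.26861584
0.15 [ 0.5462 -0.2689  0.15  ] 0.29058248
0.155 [ 0.5408 -0.1354  0.155 ] 0.24769655
0.155 [ 0.5432 -0.1995  0.155 ] 0.26861584
0.155 [ 0.546  -0.2642  0.155 ] 0.29058248
0.145 924 [ 0.5406 -0.1351  0.1487] (array([ 0.5264, -0.1512,  0.1451]), array([ 0.5548, -0.122 ,  0.1529]))
0.153 203 [ 0.5406 -0.1366  0.1549] (array([ 0.5349, -0.143 ,  0.153 ]), array([ 0.5461, -0.1307,  0.1565]))
```

```bash
python3 -m inch '[[[-7.3,4,0,0,0,0,1],[0,0,35,0,0,0,1],[0,0,35,0,0,0,1],[0,0,35,0,0,0,1],[0,0,35,0,0,0,1],[0,0,0,0,0,0,1],[0,0,0,0,0,0,-0.4],[0,0,0,0,0,0,-1],[0,0,0,0,0,0,-1],[0,0,0,0,0,0,-1],[0,0,0,0,0,0,-1],[0,0,0,0,0,0,-1]]]' 40
```

```text
time: 4.82
tcp_pos: [0.5411, -0.1371, 0.1205]
eef_rot: [180.0, 0.0, 90.0]
force: [-2.3, 1.0, 5.5]
gripper_width: 0.0289
finger_force: 38.9
```

```bash
python3 -m inch '[[[0,0,-15,0,0,0,-1],[0,0,-30,0,0,0,-1],[0,0,-40,0,0,0,-1],[0,0,-40,0,0,0,-1],[0,0,-40,0,0,0,-1],[0,0,-40,0,0,0,-1],[20,-3,0,0,0,0,-1],[40,-7,0,0,0,0,-1],[40,-7,0,0,0,0,-1],[40,-7,0,0,0,0,-1],[27,-6,0,0,0,0,-1],[0,0,0,0,0,0,-1],[0,0,0,0,0,0,-1]]]'
python3 - <<'E'
from h import *
m=wrist('w2'); s=m['s'];print(s['tcp_pos'],s['eef_rot'],s['force'],s['gripper_width'],s['finger_force'])
for b,st in blobs(m['p'],(12,90,60),(30,255,255),100)[0]: print('brass',b,st,ray(m,b,.174))
for b,st in blobs(m['p'],(0,0,0),(180,255,40),60)[0]: print('dark',b,st,ray(m,b,.179))
np.savez('w2.npz',**{k:m[k] for k in('p','d','mtx','R','t')})
E
```

```text
time: 6.45
tcp_pos: [0.5108, 0.03, 0.324]
eef_rot: [-180.0, 0.0, 90.0]
force: [-0.1, -0.6, -1.5]
gripper_width: 0.029
finger_force: 39.8
[0.51076535 0.03002343 0.3239906 ] [-1.79964516e+02  9.39735797e-03  9.00255553e+01] [-0.0965521  -0.64767623 -1.54457996] 0.029035474465700487 39.79701340198517
brass [252.8  84. ] [ 230   60   46   49 1709] [0.51434077 0.11125425 0.174     ]
brass [417.5 216.9] [ 395  197   45   41 1427] [ 0.66178352 -0.0011562   0.174     ]
brass [469.5 297.5] [ 430  235   82  149 6467] [ 0.72634548 -0.0859881   0.174     ]
brass [276.1 365.3] [264 357  25  17 225] [ 0.54005401 -0.17067081  0.174     ]
dark [253.  235.4] [230 232  46  15 108] [ 0.51496489 -0.01703883  0.179     ]
dark [361.  350.1] [  270   251   212   133 10028] [ 0.62550365 -0.14567655  0.179     ]
dark [139.1 350.5] [   18   259   235   125 10162] [ 0.39936619 -0.14636379  0.179     ]
dark [249.8 331.6] [ 234  313   33   38 1047] [ 0.51220262 -0.12262434  0.179     ]
```

View pics/w2.png

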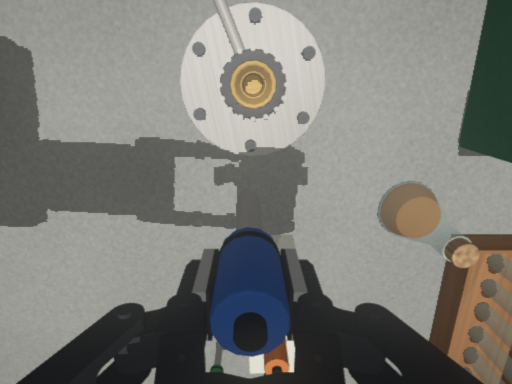

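The wrist view shows the port's brass ring at (253,84), the bar leaving it towards (222,0), and the blue head held square between the fingers with its cap at (250,332).

Run:
```python
from h import *
m=dict(np.load('w2.npz'))
print('cap',ray(m,(249.8,331.6),.3585)); print('mouth',ray(m,(252.8,84.3),.174))
g=blobs(m['p'],(12,90,60),(30,255,255),100)[1]; k=(g==g[84,235] ).astype(np.uint8) if g[84,235] else (g>0).astype(np.uint8)
c=max(cv2.findContours(k,cv2.RETR_EXTERNAL,cv2.CHAIN_APPROX_NONE)[0],key=lambda c:cv2.contourArea(c)*(c[:,0,1].mean()<130)); e=cv2.fitEllipse(c);print(e,ray(m,e[0],.174), 'diam', np.linalg.norm(ray(m,(e[0][0]-e[1][0]/2,e[0][1]),.174)-ray(m,(e[0][0]+e[1][0]/2,e[0][1]),.174)))
a,b=ray(m,(222,0),.145),ray(m,(238,48),.145); print('bar angle',np.degrees(np.arctan2(*(a-b)[1::-1])))
t=dict(np.load('top.npz')); print('top mouth',ray(t,(223.9,225.3),.174), 'top knob',ray(t,(190,240.5),.175))
```

```text
cap [0.51186196 0.03294374 0.3585    ]
mouth [0.51434163 0.11103128 0.174     ]
((252.82264709472656, 83.99524688720703), (44.59584426879883, 47.05080795288086), 179.91664123535156) [0.51435851 0.11125779 0.174     ] diam 0.034947791953381206
bar angle 109.43004202705713
top mouth [0.51148882 0.11118587 0.174     ] top knob [0.47394427 0.20019409 0.175     ]
```

```bash
python3 -m inch '[[[27,1,0,0,0,0,-1],[27,1,0,0,0,0,-1],[27,0.5,0,0,0,0,-1],[0,0,12,0,0,0,-1],[0,0,12,0,0,0,-1],[0,0,12,0,0,0,-1],[0,0,0,0,0,0,-1],[0,0,0,0,0,0,-1]]]'
python3 -m inch '[[[0,0,2,0,0,0,-1],[0,0,2,0,0,0,-1],[0,0,2,0,0,0,-1],[0,0,0,0,0,0,-1]]]'
```

```text
time: 7.5
tcp_pos: [0.5137, 0.1107, 0.2885]
eef_rot: [180.0, -0.0, 90.0]
force: [-0.4, 0.6, -1.4]
gripper_width: 0.0291
finger_force: 39.8
time: 8.0
tcp_pos: [0.5134, 0.1111, 0.2821]
eef_rot: [-180.0, -0.0, 90.0]
force: [-0.6, 0.1, -1.4]
gripper_width: 0.0291
finger_force: 39.8
```

```bash
python3 -m inch '[[[0,0,2,0,0,0,-1],[0,0,2,0,0,0,-1],[0,0,2,0,0,0,-1],[0,0,0,0,0,0,-1]]]'
python3 -m inch '[[[0,0,2,0,0,0,-1],[0,0,2,0,0,0,-1],[0,0,0,0,0,0,-1]]]'
```

```text
time: 8.5
tcp_pos: [0.5134, 0.111, 0.2761]
eef_rot: [-180.0, -0.0, 90.0]
force: [0.7, 1.0, -0.8]
gripper_width: 0.0291
finger_force: 39.8
time: 8.88
tcp_pos: [0.5135, 0.111, 0.2721]
eef_rot: [-180.0, -0.0, 90.0]
force: [0.7, 0.3, -0.7]
gripper_width: 0.0294
finger_force: 39.7
```

```bash
python3 -m inch '[[[0,0,2,0,0,0,-1],[0,0,2,0,0,0,-1],[0,0,2,0,0,0,-1],[0,0,0,0,0,0,-1]]]'
python3 -m inch '[[[0,0,3,0,0,0,-1],[0,0,3,0,0,0,-1],[0,0,3,0,0,0,-1],[0,0,0,0,0,0,-1]]]'
```

```text
time: 9.38
tcp_pos: [0.5135, 0.111, 0.2661]
eef_rot: [-180.0, 0.0, 90.0]
force: [0.4, 0.6, -0.8]
gripper_width: 0.0291
finger_force: 39.7
time: 9.88
tcp_pos: [0.5135, 0.111, 0.257]
eef_rot: [-180.0, 0.0, 90.0]
force: [-0.0, 0.3, -1.4]
gripper_width: 0.0295
finger_force: 39.6
```

```bash
python3 -m inch '[[[0,0,4,0,0,0,-1],[0,0,4,0,0,0,-1],[0,0,4,0,0,0,-1],[0,0,0,0,0,0,-1]]]'
python3 -m inch '[[[0,0,4,0,0,0,-1],[0,0,4,0,0,0,-1],[0,0,4,0,0,0,-1],[0,0,4,0,0,0,-1],[0,0,0,0,0,0,-1]]]'
python3 -m inch '[[[0,0,1.5,0,0,0,-1],[0,0,1.5,0,0,0,-1],[0,0,1,0,0,0,-1],[0,0,0,0,0,0,-1]]]'
```

```text
time: 10.38
tcp_pos: [0.5134, 0.111, 0.2449]
eef_rot: [-180.0, 0.0, 90.0]
force: [0.4, -0.3, -1.2]
gripper_width: 0.0292
finger_force: 39.6
time: 11.0
tcp_pos: [0.5134, 0.111, 0.2289]
eef_rot: [-180.0, 0.0, 90.0]
force: [0.2, -0.2, -1.8]
gripper_width: 0.029
finger_force: 39.6
time: 11.5
tcp_pos: [0.5135, 0.111, 0.2252]
eef_rot: [-180.0, -0.0, 90.0]
force: [0.6, 0.7, -1.2]
gripper_width: 0.029
finger_force: 39.6
```

Expected bottom is TCP ≈ 0.2225.

```bash
python3 -m inch '[[[0,0,1,0,0,0,-1],[0,0,1,0,0,0,-1],[0,0,0,0,0,0,-1]]]'
python3 -m inch '[[[0,0,0.7,0,0,0,-1],[0,0,0.7,0,0,0,-1],[0,0,0,0,0,0,-1]]]'
```

```text
time: 11.88
tcp_pos: [0.5135, 0.111, 0.2232]
eef_rot: [-180.0, -0.0, 90.0]
force: [-0.3, -0.0, -2.7]
gripper_width: 0.0293
finger_force: 39.6
time: 12.25
tcp_pos: [0.5136, 0.1111, 0.2225]
eef_rot: [180.0, -0.0, 90.0]
force: [-0.8, -0.9, 5.2]
gripper_width: 0.0287
finger_force: 40.5
```

```bash
python3 -m inch '[[[0,0,0,0,0,0,-0.2],[0,0,0,0,0,0,0],[0,0,0,0,0,0,0.3],[0,0,0,0,0,0,0.6],[0,0,0,0,0,0,0.6]]]'
python3 -m inch '[[[0,0,-10,0,0,0,0.6],[0,0,-20,0,0,0,0.6],[0,0,-25,0,0,0,0.6],[0,0,-30,0,0,0,0.6],[0,0,-15,0,0,0,0.6],[0,0,0,0,0,-0.176,0.2],[0,0,0,0,0,-0.176,-1],[0,0,0,0,0,-0.176,-1],[0,0,0,0,0,-0.176,-1],[0,0,0,0,0,-0.176,-1],[0,0,0,0,0,-0.176,-1],[0,0,0,0,0,-0.176,-1],[0,0,0,0,0,-0.176,-1],[0,0,0,0,0,-0.176,-1],[0,0,0,0,0,-0.176,-1],[0,0,0,0,0,-0.177,-1],[0,0,0,0,0,0,-1]]]' 60
python3 -m inch '[[[10,33,0,0,0,0,-1],[12,33,0,0,0,0,-1],[12,33.8,0,0,0,0,-1],[0,0,0,0,0,0,-1]]]'
python3 - <<'E'
from h import *
m=wrist('w3'); print(m['s']['tcp_pos'],m['s']['eef_rot'],m['s']['q'],m['s']['gripper_width'],m['s']['force'])
np.savez('w3.npz',**{k:m[k] for k in('p','d','mtx','R','t')})
E
```

```text
time: 12.88
tcp_pos: [0.5136, 0.1111, 0.2219]
eef_rot: [180.0, -0.0, 90.0]
force: [-0.6, 0.1, 1.3]
gripper_width: 0.068
finger_force: 0.0
time: 15.0
tcp_pos: [0.5136, 0.1111, 0.3226]
eef_rot: [-180.0, 0.0, -159.1]
force: [0.5, -0.4, 0.5]
gripper_width: -0.0004
finger_force: 0.0
time: 15.5
tcp_pos: [0.4449, 0.1934, 0.3226]
eef_rot: [180.0, 0.1, -159.1]
force: [0.1, -1.0, -0.1]
gripper_width: 0.0
finger_force: 0.0
[0.44486064 0.19342847 0.32264895] [ 1.79982418e+02  5.34772267e-02 -1.59063806e+02] [ 1.44234688e+01  1.23604689e+01  8.50726423e+01  2.37358975e-02
  8.25157515e+01 -9.65158144e+01] 2.1534114573361263e-05 [ 0.12333163 -0.97344886 -0.0730228 ]
```

View pics/w3.png

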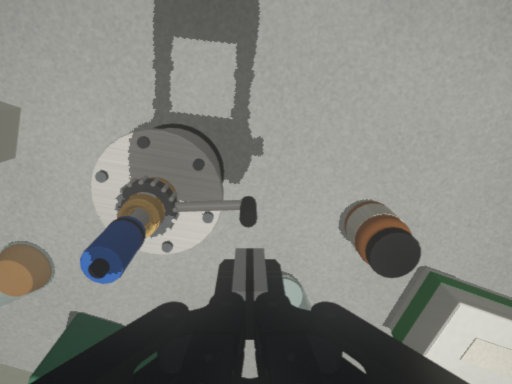

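The probe stands in the port. The knob is seen at (248,211), right beside the closed fingers, and the bar runs left to the nut.

Run:
```python
from h import *
m=dict(np.load('w3.npz'))
c=-m['R'].T@m['t']
ys,xs=np.mgrid[190:232,236:262]; d=m['d'][190:232,236:262].ravel()
W=(m['R'].T@(np.linalg.inv(m['mtx'])@np.c_[xs.ravel(),ys.ravel(),np.ones(xs.size)].T*d)).T+c
k=(W[:,2]>.150)&(W[:,2]<.2); t=W[k&(W[:,2]>.174)]; print(k.sum(),W[k].min(0),W[k].max(0)); K=(t.min(0)+t.max(0))/2; print('knob',len(t),K,t.max(0)-t.min(0),t.mean(0)) if len(t) else 0
P=np.array([.5135,.111]); r=K[:2]-P; print('r',np.linalg.norm(r),np.degrees(np.arctan2(r[1],r[0])))
# probe cap height
ys,xs=np.mgrid[240:290,75:130]; d=m['d'][240:290,75:130].ravel()
W=(m['R'].T@(np.linalg.inv(m['mtx'])@np.c_[xs.ravel(),ys.ravel(),np.ones(xs.size)].T*d)).T+c
W=W[(W[:,2]>.22)&(W[:,2]<.3)]; print('head top pct',np.percentile(W[:,2],[50,80,90,95,99]), W[W[:,2]>.246].mean(0))
# knob in tool axes
y=np.radians(-159.06); X=np.array([np.cos(y),np.sin(y)]);Y=np.array([np.sin(y),-np.cos(y)]); e=K[:2]-np.array([.44486,.19343]); print('tool',e@X,e@Y)
```

```text
394 [0.46701985 0.19514767 0.15006549] [0.48262154 0.21066005 0.1795924 ]
knob 241 [0.47497032 0.20290386 0.17680646] [0.01530244 0.01551239 0.00557188] [0.47452275 0.20269336 0.17740304]
r 0.09965367985935601 112.74533228333287
head top pct [0.25062837 0.25181965 0.25649218 0.25709117 0.25774139] [0.51053167 0.11229235 0.25167794]
tool -0.031507550419279905 -0.001912968972293207
```

```bash
python3 -m inch '[[[0,-2,20,0,0,-0.031,-1],[0,0,35,0,0,0,-1],[0,0,35,0,0,0,-1],[0,0,35,0,0,0,-1],[0,0,32,0,0,0,-1],[0,0,0,0,0,0,-1],[0,0,0,0,0,0,-1]]]'
python3 -m inch '[[[-3,0,0,0,0,0,-1],[-3,0,0,0,0,0,-1],[-3,0,0,0,0,0,-1]]]'
python3 -m inch '[[[-2,0,0,0,0,0,-1],[-2,0,0,0,0,0,-1],[-2,0,0,0,0,0,-1]]]'
```

```text
time: 16.42
tcp_pos: [0.4479, 0.1899, 0.166]
eef_rot: [-180.0, 0.1, -157.3]
force: [-0.9, -0.0, 0.8]
gripper_width: -0.0001
finger_force: 0.0
time: 16.8
tcp_pos: [0.4555, 0.1939, 0.1654]
eef_rot: [-180.0, 0.1, -157.2]
force: [0.0, 0.1, -0.3]
gripper_width: 0.0003
finger_force: 0.0
time: 17.18
tcp_pos: [0.4598, 0.1959, 0.1648]
eef_rot: [180.0, -0.1, -157.2]
force: [-5.0, -1.3, 2.8]
gripper_width: 0.0002
finger_force: 2.4
```

```bash
python3 -m inch '[[[-4,0.6,-0.5,0,0,0.04,-1],[-4,0.6,-0.5,0,0,0.04,-1],[-4,0.6,-0.5,0,0,0.04,-1]]]'
python3 -m inch '[[[-4,0.6,0,0,0,0.04,-1],[-4,0.6,0,0,0,0.04,-1],[-4,0.6,0,0,0,0.04,-1]]]'
```

```text
time: 17.55
tcp_pos: [0.4697, 0.2015, 0.1652]
eef_rot: [180.0, -0.3, -164.2]
force: [-4.7, -2.0, -2.9]
gripper_width: -0.0005
finger_force: 2.4
time: 17.92
tcp_pos: [0.481, 0.2061, 0.1652]
eef_rot: [-180.0, -0.3, -171.1]
force: [-5.0, -1.8, -2.1]
gripper_width: 0.0002
finger_force: 2.4
```

```bash
python3 -m inch '[[[-4,0.7,0,0,0,0.04,-1],[-4,0.7,0,0,0,0.04,-1],[-4,0.7,0,0,0,0.04,-1]]]'
python3 -m inch '[[[-4,0.7,0,0,0,0.04,-1],[-4,0.7,0,0,0,0.04,-1]]]'
```

```text
time: 18.3
tcp_pos: [0.4928, 0.2094, 0.1652]
eef_rot: [-179.9, -0.2, -177.9]
force: [-4.9, -2.5, -3.0]
gripper_width: -0.0
finger_force: 2.4
time: 18.55
tcp_pos: [0.5007, 0.2109, 0.1652]
eef_rot: [-179.9, -0.2, 177.5]
force: [-4.5, -2.5, -1.2]
gripper_width: 0.0001
finger_force: 2.4
```

```bash
python3 -m inch '[[[-4,0.6,0,0,0,0.04,-1],[-4,0.6,0,0,0,0.04,-1]]]'
python3 -m inch '[[[-4,0.6,0,0,0,0.04,-1],[-4,0.6,0,0,0,0.04,-1]]]'
```

```text
time: 18.8
tcp_pos: [0.5088, 0.2116, 0.1652]
eef_rot: [-179.9, -0.2, 172.9]
force: [-5.4, -2.5, -2.0]
gripper_width: 0.0
finger_force: 2.3
time: 19.05
tcp_pos: [0.5168, 0.2117, 0.1652]
eef_rot: [-179.9, -0.2, 168.3]
force: [-4.8, -2.5, -1.1]
gripper_width: 0.0001
finger_force: 2.4
```

```bash
python3 -m inch '[[[-4,0.6,0,0,0,0.04,-1],[-4,0.6,0,0,0,0.04,-1]]]'
python3 -m inch '[[[-4,0.6,0,0,0,0.04,-1],[-4,0.6,0,0,0,0.04,-1]]]'
```

```text
time: 19.3
tcp_pos: [0.5249, 0.2112, 0.1652]
eef_rot: [-179.9, -0.2, 163.7]
force: [-6.2, -0.9, -1.7]
gripper_width: -0.0004
finger_force: 2.4
time: 19.55
tcp_pos: [0.5328, 0.21, 0.1652]
eef_rot: [-179.8, -0.2, 159.1]
force: [-5.8, -0.8, -1.2]
gripper_width: 0.0002
finger_force: 2.4
```

```bash
python3 -m inch '[[[-4,0.6,0,0,0,0.04,-1],[-4,0.6,0,0,0,0.04,-1]]]'
python3 -m inch '[[[-4,0.6,0,0,0,0.04,-1]]]'
```

```text
time: 19.8
tcp_pos: [0.5407, 0.2082, 0.1652]
eef_rot: [-179.8, -0.2, 154.6]
force: [-5.5, -1.4, -1.5]
gripper_width: -0.0001
finger_force: 2.4
time: 19.92
tcp_pos: [0.5445, 0.2071, 0.1652]
eef_rot: [-179.8, -0.2, 152.3]
force: [-5.3, -0.0, -1.7]
gripper_width: 0.0002
finger_force: 2.4
```

```bash
python3 -m inch '[[[-4,0.6,0,0,0,0.04,-1],[-4,0.6,0,0,0,0.04,-1]]]'
python3 -m inch '[[[-4,0.6,0,0,0,0.04,-1],[-4,0.6,0,0,0,0.04,-1]]]'
```

```text
time: 20.18
tcp_pos: [0.5521, 0.2044, 0.1652]
eef_rot: [-179.8, -0.2, 147.7]
force: [-6.1, -0.7, 0.1]
gripper_width: 0.0003
finger_force: 2.4
time: 20.42
tcp_pos: [0.5594, 0.2012, 0.1652]
eef_rot: [-179.8, -0.2, 143.1]
force: [-6.8, -0.7, -0.8]
gripper_width: -0.0003
finger_force: 2.4
```

```bash
python3 -m inch '[[[-4,0.6,0,0,0,0.04,-1],[-4,0.6,0,0,0,0.04,-1]]]'
python3 -m inch '[[[-4,0.6,0,0,0,0.04,-1],[-4,0.6,0,0,0,0.04,-1]]]'
```

```text
time: 20.68
tcp_pos: [0.5663, 0.1973, 0.1652]
eef_rot: [-179.8, -0.2, 138.5]
force: [-6.7, 0.4, -0.9]
gripper_width: 0.0
finger_force: 2.7
time: 20.92
tcp_pos: [0.5728, 0.193, 0.1652]
eef_rot: [-179.8, -0.2, 133.9]
force: [-7.8, 1.6, -0.8]
gripper_width: 0.0
finger_force: 3.2
```

```bash
python3 -m inch '[[[-4,0.6,0,0,0,0.04,-1],[-4,0.6,0,0,0,0.04,-1]]]'
python3 -m inch '[[[-3,0.5,0,0,0,0.03,-1]]]'
```

```text
time: 21.18
tcp_pos: [0.5789, 0.1883, 0.1652]
eef_rot: [-179.8, -0.2, 129.4]
force: [-9.4, 3.8, 0.6]
gripper_width: 0.0003
finger_force: 3.8
time: 21.3
tcp_pos: [0.5811, 0.1864, 0.1652]
eef_rot: [-179.8, -0.3, 127.7]
force: [-9.2, 3.9, 0.1]
gripper_width: -0.0003
finger_force: 3.9
```

```bash
python3 -m inch '[[[-2,0.3,0,0,0,0.02,-1]]]'; python3 -m inch '[[[0,0,0,0,0,0,-1]]]'
```

```text
time: 21.42
tcp_pos: [0.5825, 0.1851, 0.1652]
eef_rot: [-179.8, -0.3, 126.5]
force: [-9.9, 3.4, 0.6]
gripper_width: 0.0003
finger_force: 4.0
time: 21.55
tcp_pos: [0.5826, 0.185, 0.1652]
eef_rot: [-179.8, -0.2, 126.6]
force: [-7.8, 2.5, -0.2]
gripper_width: -0.0
finger_force: 3.3
```

```bash
python3 -m inch '[[[5,0,0,0,0,0,-1],[15,0,0,0,0,0,-1],[20,0,0,0,0,0,-1],[0,0,-30,0,0,0,-1],[0,0,-40,0,0,0,-1],[0,0,-40,0,0,0,-1],[0,0,-40,0,0,0,-1],[0,0,0,0,0,0,-1],[0,0,0,0,0,0,-1]]]'
python3 - <<'E'
from h import *
m=wrist('w4'); print(m['s']['tcp_pos'],m['s']['force'])
E
```

```text
time: 22.68
tcp_pos: [0.5602, 0.217, 0.3158]
eef_rot: [-180.0, -0.0, 126.6]
force: [-0.3, -0.3, 0.1]
gripper_width: -0.0
finger_force: 0.0
[0.56021891 0.21699497 0.31581414] [-0.26406202 -0.26767557  0.07217232]
```

View pics/w4.png

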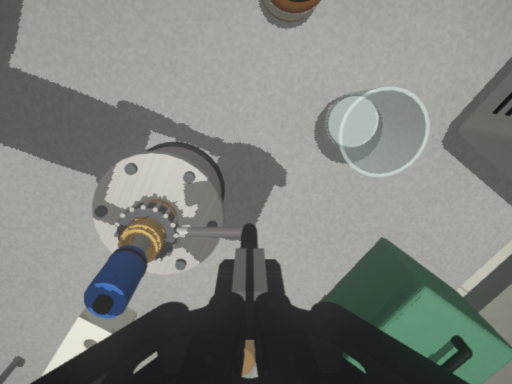

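The probe stands upright in the port, the nut has stayed where I left it (knob at (248,235)), and the gripper is clear above.

```bash
python3 -c "
from bench import robot
print(robot.sign_off())"
```

```text
the job is handed in; nothing more can be done
None
```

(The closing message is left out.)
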